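# Sweep the rack-foot washers through the gate into the storage slot

## Robot

A 6-joint arm with a two-finger parallel gripper is mounted at the origin on the work surface. World frame = base frame: x ahead of the robot, y to its left, z up, the work surface at z = 0. Lengths are in mm, angles in rad, forces in N, time in s.
With the tool pointing down it reaches from about 350 to 975 mm from the base axis. Payload 7.1 kg.
Tool frame: the origin (TCP) lies midway between the tips of the shut fingers; the grasp point (between the pads) lies 19 mm behind it (ctrl.tcp_to_grasp is the distance from the TCP to the grasp point, in mm); z points along the fingers, y is the line along which they close (so a half turn about z gives the same grasp; the last joint's range is limited). The gripper opens to 88 mm and grips with 3 to 60 N. Pads are 20 mm wide; open, the fingers measure 115 mm over their backs; the gripper's body (75 mm by 178 mm) begins 61 mm behind the grasp point.
Start: joints at [-1.158, 0.423, 1.63, -0, 1.089, -0.019], TCP at [261.581, -567.609, 222.675] pointing down, gripper open.
Joint ranges: [-3, 3], [-0.9, 2.11], [0.09, 2.58], [-1.31, 4.45], [0.11, 2.69], [-2.54, 2.54]. Speed limits (rad/s): [2.39, 2.39, 3.01, 3.14, 3.14, 3.14].

## Interface

Orientations are given as a rotation vector (axis times angle).
In Python, from workcell import get_obs, cams, ticket, boxes_of, ctrl gives the robot as it stands.
- The arm moves only by the shell command python3 -m creep 'ROWS' [OPENING]. ROWS is JSON, one flat list of numbers, 4 for each row, row after row: the shift along the world's x, y, z in m, then the turn about the world's z in rad. In form: [tx, ty, tz, spin, tx, ty, tz, spin, ...]. A call has 1 to 10 rows; each row is the pose to reach, as a shift and turn from the pose commanded when the call began; what a row does not reach only later rows make up. A row lasts 1/12 s, in which the tool goes at most 41.7 mm and 7.16 degrees, less where a joint would pass 70% of its speed; a pose out of reach is approached as far as the arm can. A call with a gripper value outside its range is refused whole. OPENING is the opening, from 0 (shut) to 1 (fully open), set as the call begins (- or left out, the last holds). The fingers move at their own pace and stop on an object; the grip force is fixed at half the most. Time passes only in rows, so rows that repeat a pose let the fingers close. It gives the time, the measured TCP pose, the force, the opening and the grip force at its end, in the units of the state.
- get_obs(): the state, without advancing time (a new reading comes with each control period).
- cams.get_image(name): name is "scene" or "top" or "wrist"; returns (picture, depth): 384x512x3 uint8, red, green, blue; 384x512 float32, mm along the optical axis (not along the pixel's ray), 0 where there is no reading.
- cams.get_calibration(name): a dict with "mtx" (3x3 intrinsics, pixels), "D" ([k1, k2, p1, p2, k3] as OpenCV has them; the pictures are not rectified), "R" (3x3) and "t" (3): a world point X has camera coordinates R X + t; the wrist camera has in their place "mount" (4x4, takes a point from camera to tool coordinates, whose origin is the TCP and whose axes are the flange's). Camera axes: x right, y down, z forward; pixel columns grow to the right and rows downward; lengths in mm; the calibration is good to about 2 mm. A picture is of the moment at which its call begins: read the wrist's pose just before it. get_calibration takes no time and is no camera call.
- ticket.close_job(): hands the job in; it is judged then, once.
Trained networks look in the newest picture that a camera, given by its name, has taken for a name from the list of things; names that differ only in an ending like _2 or _b are one class to them, and where a whole thing is asked for, a point or a joint stands for the part that bears it (a point fixed in the world has none). Each returns a list of dicts, best first, with "score" (0 to 1); they miss things now and then, are a little off and sometimes report something else, mostly with a low value. They report only what shows in the picture. A call takes as long as a camera call. They do not tell look-alikes from the thing itself.
- boxes_of(camera, target): "centre" ([column, row] in pixels, amid what is visible of it).
The state is a dict: "t": time; "qpos": joint angles; "qvel": joint speeds; "joint_torque": joint torques, N m; "ee_pos": TCP position; "orientation": TCP orientation; "ft_force": force on the tool from outside, world axes, zero at the start; "moment": the same for the moment, N m; "width": finger opening in mm; "grasp_force": force on a finger pad.
Only numpy, scipy, OpenCV 4.12 (cv2) and the standard library are available. Lean on these libraries where they do the work, as an engineer would, in place of code of your own. Each camera call takes 0.05 s, during which the arm holds its last target. There are 200 camera calls.

## Task

Three loose steel washers lie on the plywood loading board. With the fingertips sweep them across the board, one at a time, through the gate at the narrow end of the funnel and into the slot, until all three lie flat in the slot, wholly past the gate; let each come to rest before starting the next. Only push or drag them, never lift or carry them, and leave the nut, standoff and coupler on the board and everything else on the bench where they are.

Things in the scene. Friction and masses are not known exactly. Their poses are not given: they have to be found in the camera images.
- board: fixed plywood board, 6 mm thick; origin at its underside below the gate's middle, +x through the gate into the slot, z up. Spans x -255 to 135, y +-105 mm. Aluminium rails, 10 mm wide, stand 14 mm above its floor: side rails (inner faces y +-95) from the open end x -255 to -97, then funnel rails, inner faces through (-98, +-96), (-50, +-48) and the gate at (0, +-23) mm
- gate (a point): middle of the gate, on the board's floor (6 mm above the bench), axes as the board's. The gate is 46 mm wide. Behind it the slot runs along +x, 46 mm wide between rails, to an end stop at x = 115 mm, so it holds the three washers in single file. The slot is open above
- washer_a: plain steel spacer washer, a flat ring 34 mm across with a 12 mm hole, 10 mm thick, about 55 g, lying flat on the board; origin at the centre of its underside, z up. All three washers are alike
- washer_b: plain steel spacer washer, a flat ring 34 mm across with a 12 mm hole, 10 mm thick, about 55 g, lying flat on the board; origin at the centre of its underside, z up. All three washers are alike
- washer_c: plain steel spacer washer, a flat ring 34 mm across with a 12 mm hole, 10 mm thick, about 55 g, lying flat on the board; origin at the centre of its underside, z up. All three washers are alike
- nut: large dark steel hex nut lying on the board, 24 mm across flats, 13 mm high; origin at the centre of its underside. To be left alone
- standoff: brass hex standoff standing upright on the board, 18 mm across flats, 40 mm tall; origin at the centre of its underside. To be left alone
- coupler: white plastic network coupler standing on the board, 20 x 17 mm, 26 mm tall; origin at the centre of its underside. To be left alone
- tape: black roll of tape lying flat on the bench beside the board, 90 mm across, 19 mm high; origin at the centre of its underside. To be left alone
- screwdriver: screwdriver lying on the bench along its own x, about 200 mm long. To be left alone
- mug: white mug standing on the bench, 80 mm across, 90 mm tall, handle at its +y; origin at the centre of its underside. To be left alone
- jar: closed clear jar with a black cap on the bench, 64 mm across, 75 mm tall; origin at the centre of its underside. To be left alone
Things that resemble listed ones, but are neither listed nor needed, are in the scene too. Leave any orange or turquoise look-alike of the washer_c alone. Leave any purple or red look-alike of the washer_b alone.

How it is judged:
By the outcome, as a careful person would: the job done as asked, in the order asked, and still so for the second after the job is handed in, with the robot touching nothing.
It also fails if it takes over 58 s, if anything falls off the work surface, if the arm or the gripper's body presses on something with over 40 N, if the wrist force passes 120 N, or if a joint passes its speed limit or range.

## Working session

There is one attempt and no reset: what is moved stays moved. The work goes in short steps, Python scripts to look and compute and a shell command to move; the robot and the scene stay as the last step left them, time stands still between calls to the robot, and variables do not carry over. Pictures are saved under pics/ and viewed, at most 10 in all, crops included, and the job is handed in when it is done.

```bash
ls; mkdir -p pics
python3 - <<'E'
from workcell import get_obs, cams, boxes_of
import cv2, numpy as np
o=get_obs();print(o['t'],o['ee_pos'],o['orientation'],o['width'])
for n in ['top','scene']:
    p,d=cams.get_image(n);cv2.imwrite(f'pics/{n}0.png',p[:,:,::-1]);np.save(f'pics/{n}0.npy',d)
    c=cams.get_calibration(n);print(n,np.array(c['mtx']).round(1).tolist(),c['D'],np.round(c['R'],4).tolist(),np.round(c['t'],1))
for t in ['washer_a','nut','standoff','coupler']:
    
    pass
E
```

```text
pics
0.0 [ 261.35787084 -567.12519192  221.88701785] [-3.06719517e+00 -6.72667666e-01  4.62668638e-04] 88.11840804185545
top [[353.5, 0.0, 257.7], [0.0, 353.5, 197.5], [0.0, 0.0, 1.0]] [-0.01323606  0.          0.          0.          0.        ] [[0.1227, -0.9924, -0.0005], [-0.9712, -0.12, -0.2061], [0.2045, 0.0257, -0.9785]] [-41.1 491.8 998.3]
scene [[403.4, 0.0, 256.7], [0.0, 403.4, 189.4], [0.0, 0.0, 1.0]] [0.00202282 0.         0.         0.         0.        ] [[-0.7557, 0.6548, -0.0127], [0.4221, 0.4723, -0.7738], [-0.5007, -0.5901, -0.6333]] [ 368.6 -164.1 1314.8]
```

View pics/top0.png

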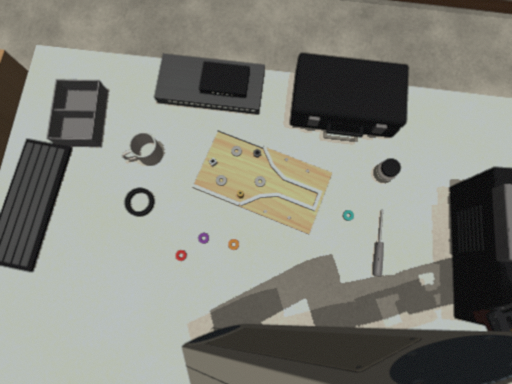

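Top view: the board spans about (193–331, 132–233), with its slot to the right. There are grey rings on the board at (237,152), (222,181) and (261,182). The coloured look-alike rings lie off the board at (204,238) purple, (181,255) red, (234,244) orange and (348,215) turquoise. Next, a close crop and positions.

```bash
cat > h.py <<'E'
from workcell import get_obs, cams, boxes_of
import cv2, numpy as np
def ray(n,px,z):
    c=cams.get_calibration(n);R=np.array(c['R']);t=np.array(c['t']).ravel()
    u=cv2.undistortPoints(np.array([[px]],float),np.array(c['mtx']),np.array(c['D'])).ravel()
    d=R.T@[u[0],u[1],1];o=-R.T@t
    return o+d*(z-o[2])/d[2]
def proj(n,P):
    c=cams.get_calibration(n)
    return cv2.projectPoints(np.array(P,float).reshape(-1,3),cv2.Rodrigues(np.array(c['R']))[0],np.array(c['t'],float),np.array(c['mtx']),np.array(c['D']))[0].reshape(-1,2)
E
python3 - <<'E'
from h import *
im=cv2.imread('pics/top0.png')
cv2.imwrite('pics/crop0.png',cv2.resize(im[120:245,180:345],None,fx=4.8,fy=4.8,interpolation=cv2.INTER_CUBIC))
p,d=cams.get_image('top')
for t,z in [('washer_a',16),('nut',19),('standoff',46),('coupler',32)]:
    for b in boxes_of('top',t): print(t,np.round(b['centre'],1),round(b['score'],2),ray('top',b['centre'],z).round(1))
E
```

```text
washer_a [252.5 154.2] 0.72 [636.9  53.9  16. ]
washer_a [238.2 152.5] 0.67 [637.   99.4  16. ]
washer_a [217.9 179.9] 0.67 [540.7 150.   16. ]
washer_a [258.2 181.8] 0.42 [550.   25.1  16. ]
nut [255.1 150. ] 0.58 [650.7  47.4  19. ]
coupler [133.7 200.6] 0.72 [441.7 391.1  32. ]
```

View pics/crop0.png

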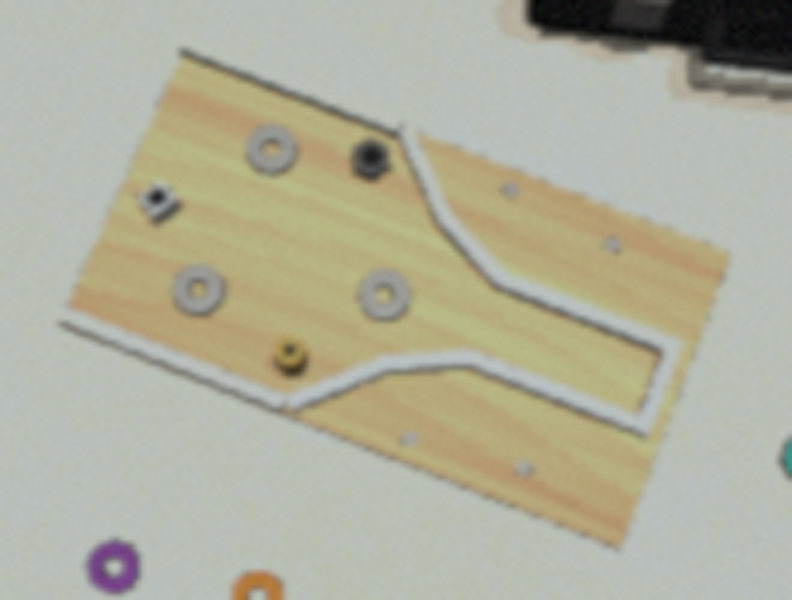

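View pics/scene0.png

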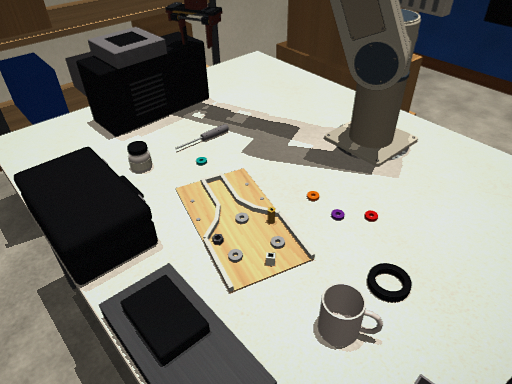

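Crop: the grey washers are at crop (271,149), (198,290) and (384,294). The nut is at (370,158), standoff (290,355) and coupler (158,202). The scene view agrees: the grey rings are on the board, and the coloured rings are off it. I take the three grey ones as the washers, then fit the board pose.

Run:
```python
from h import *
from scipy.optimize import least_squares
B=np.array([(135,105,6),(135,-105,6),(-255,105,20),(-255,-105,20),(-97,103,20),(-97,-103,20),(120,28,20),(120,-28,20)],float)
C=np.array([(730,252),(618,548),(182,50),(62,322),(405,127),(290,408),(674,350),(646,426)],float)/4.8+[180,120]
def T(v,b):
    c,s=np.cos(v[2]),np.sin(v[2]);b=np.atleast_2d(b);return np.c_[c*b[:,0]-s*b[:,1]+v[0],s*b[:,0]+c*b[:,1]+v[1],b[:,2]]
r=least_squares(lambda v:(proj('top',T(v,B))-C).ravel(),[540,-20,-1.7]);v=r.x
print(v.round(3));print((proj('top',T(v,B))-C).round(2).tolist())
np.save('board.npy',v);c,s=np.cos(v[2]),np.sin(v[2])
def inv(p): d=p[:2]-v[:2];return np.array([c*d[0]+s*d[1],-s*d[0]+c*d[1]])
for n,px,z in [('w1',(271,149),16),('w2',(198,290),16),('w3',(384,294),16),('nut',(370,157),19),('stand',(290,350),46),('coup',(158,196),32)]:
    P=ray('top',np.array(px)/4.8+[180,120],z);print(n,P.round(1),inv(P).round(1))
print('slot pts world',T(v,[(0,0,6),(98,0,6),(62,0,6),(27,0,6)]).round(1).tolist(), 'dir',c,s)
from scipy.spatial.transform import Rotation as Ro
print(Ro.from_rotvec(get_obs()['orientation']).as_matrix().round(3).tolist())
```

```text
[542.622 -46.883  -1.824]
[[0.68, 0.28], [1.4, 0.69], [0.17, -2.11], [-1.37, 0.74], [-0.42, -0.37], [-1.11, 0.78], [0.48, -0.63], [0.18, 0.25]]
w1 [641.1 105.5  16. ] [-172.2   57.1]
w2 [540.4 139.4  16. ] [-179.8  -48.9]
w3 [552.4  19.8  16. ] [-67.   -7.2]
nut [642.5  40.1  19. ] [-109.2   74.9]
stand [501.8  72.8  46. ] [-105.6  -69.5]
coup [595.2 171.8  32. ] [-224.9   -3.9]
slot pts world [[542.6, -46.9, 6.0], [518.1, -141.8, 6.0], [527.1, -106.9, 6.0], [535.9, -73.0, 6.0]] dir -0.2506075057562974 -0.968088775918101
[[0.908, 0.419, -0.0], [0.419, -0.908, 0.0], [0.0, -0.0, -1.0]]
```

```bash
python3 -m creep '[0.3,0.624,0.03,0.885,0.3,0.624,0.03,0.885,0.3,0.624,0.03,0.885,0.3,0.624,0.03,0.885,0.3,0.624,0.03,0.885,0.3,0.624,0.03,0.885,0.3,0.624,0.03,0.885,0.3,0.624,0.03,0.885,0.3,0.624,0.03,0.885,0.3,0.624,0.03,0.885]' 0.114
python3 - <<'E'
from workcell import get_obs
o=get_obs();print(o['t'],o['ee_pos'],o['orientation'],o['width'])
E
```

```text
t: 1.18
ee_pos: [442.4, -190.6, 241.1]
orientation: [2.485, 1.922, 0.0]
ft_force: [0.0, 0.2, 0.2]
width: 24.6
grasp_force: 0.0
1.1833 [ 442.44695961 -190.55856223  241.08944463] [2.48461379e+00 1.92162027e+00 4.75464571e-04] 24.612181289980093
```

```bash
python3 -m creep '[0.118,0.246,0.01,0,0.118,0.246,0.01,0,0.118,0.246,0.01,0,0.118,0.246,0.01,0,0.118,0.246,0.01,0,0.118,0.246,0.01,0,0.118,0.246,0.01,0,0.118,0.246,0.01,0,0.118,0.246,0.01,0]'
python3 - <<'E'
from h import *
from scipy.spatial.transform import Rotation as Ro
o=get_obs();p,d=cams.get_image('wrist');c=cams.get_calibration('wrist')
print(np.round(c['mack'] if 'mack' in c else c['mount'],3).tolist())
M=np.eye(4);M[:3,:3]=Ro.from_rotvec(o['orientation']).as_matrix();M[:3,3]=o['ee_pos'];W=M@np.array(c['mount'])
np.save('W0.npy',W);np.save('pics/w0d.npy',d)
im=p[:,:,::-1].copy()
Wi=np.linalg.inv(W);v=np.load('board.npy');cc,s=np.cos(v[2]),np.sin(v[2])
def P(b):
    q=np.array([cc*b[0]-s*b[1]+v[0],s*b[0]+cc*b[1]+v[1],b[2]])
    return cv2.projectPoints(q.reshape(1,3),cv2.Rodrigues(Wi[:3,:3])[0],Wi[:3,3],np.array(c['mtx']),np.array(c['D']))[0].ravel()
for b in [(-172.2,57.1,16),(-179.8,-48.9,16),(-67,-7.2,16),(0,23,20),(0,-23,20),(-50,48,20),(-50,-48,20),(115,23,20),(115,-23,20),(-109,75,19),(-106,-69.5,46)]:
    q=P(b);print(b,q.round());cv2.circle(im,tuple(int(x) for x in q.clip(-999,999)),3,(0,0,255),1)
cv2.imwrite('pics/w0.png',im)
E
```

```text
t: 1.93
ee_pos: [560.0, 54.5, 250.5]
orientation: [2.482, 1.925, -0.001]
ft_force: [-0.3, -0.4, 0.2]
width: 10.1
grasp_force: 0.0
[[0.0, -0.958, -0.286, 77.95], [1.0, -0.0, 0.001, -0.399], [-0.001, -0.286, 0.958, -161.503], [0.0, 0.0, 0.0, 1.0]]
(-172.2, 57.1, 16) [301. 118.]
(-179.8, -48.9, 16) [226. 112.]
(-67, -7.2, 16) [255. 190.]
(0, 23, 20) [274. 231.]
(0, -23, 20) [245. 231.]
(-50, 48, 20) [292. 201.]
(-50, -48, 20) [228. 201.]
(115, 23, 20) [273. 294.]
(115, -23, 20) [246. 294.]
(-109, 75, 19) [312. 163.]
(-106, -69.5, 46) [210. 168.]
```

View pics/w0.png

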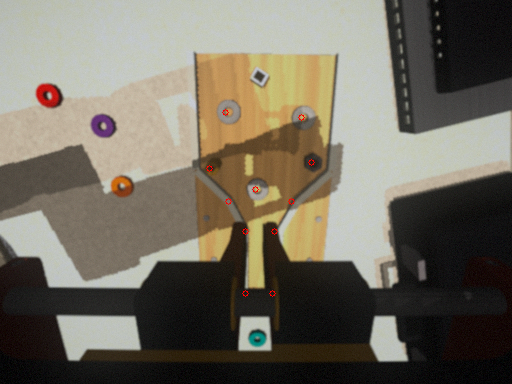

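The projected washers, nut and gate coincide with the wrist image to about 2 px: rings at (229,112), (303,118), (257,189). Lowering behind the nearest washer.

```bash
python3 -m creep '[0.004,0.005,-0.04,0,0.004,0.005,-0.08,0,0.004,0.005,-0.12,0,0.004,0.005,-0.16,0,0.004,0.005,-0.19,0,0.004,0.005,-0.215,0,0.004,0.005,-0.23,0,0.004,0.005,-0.24,0,0.004,0.005,-0.24,0,0.004,0.005,-0.24,0]'
```

```text
t: 2.82
ee_pos: [563.9, 57.6, 11.0]
orientation: [-2.486, -1.921, 0.0]
ft_force: [0.0, 0.7, -0.3]
width: 10.1
grasp_force: 0.0
```

```bash
python3 -m creep '[-0.001,-0.01,0,0,-0.002,-0.021,0,0,-0.004,-0.033,0,0,-0.006,-0.045,0,0,-0.009,-0.057,0,0,-0.011,-0.069,0,0,-0.014,-0.08,0,0,-0.017,-0.09,0,0,-0.019,-0.097,0,0,-0.02,-0.102,0,0]'
python3 - <<'E'
from h import *
p,d=cams.get_image('top');v=np.load('board.npy');c,s=np.cos(v[2]),np.sin(v[2])
cv2.imwrite('pics/t1.png',cv2.resize(p[120:245,180:345,::-1],None,fx=4.8,fy=4.8,interpolation=cv2.INTER_CUBIC))
E
```

```text
t: 3.65
ee_pos: [543.4, -44.5, 10.6]
orientation: [-2.485, -1.921, 0.001]
ft_force: [0.4, 0.1, 0.8]
width: 9.5
grasp_force: 0.3
```

View pics/t1.png

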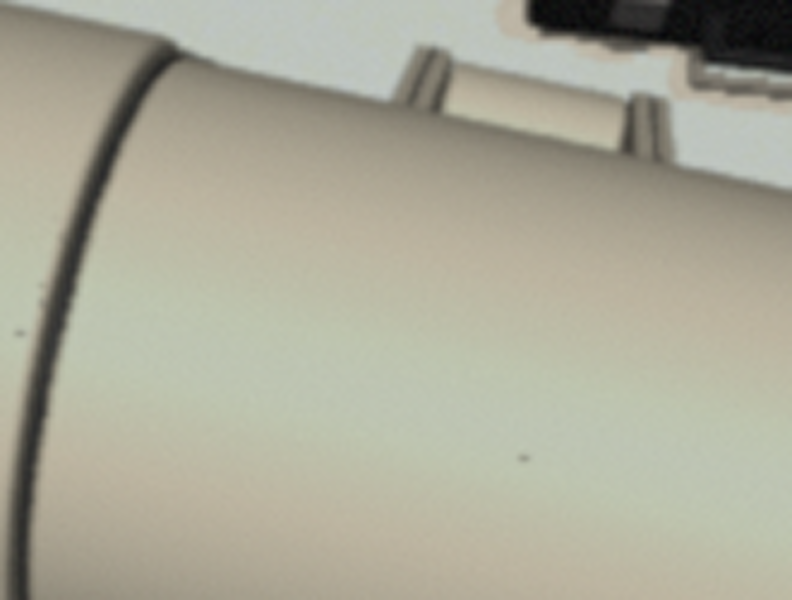

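```bash
python3 -m creep '[0.001,0.006,0.005,0,0.001,0.008,0.04,0,0.001,0.01,0.08,0,0,0.045,0.095,0.1,0,0.085,0.1,0.2,-0.001,0.125,0.1,0.3,-0.002,0.165,0.1,0.347,-0.003,0.2,0.1,0.347,-0.0035,0.2225,0.1,0.347,-0.0035,0.2225,0.1,0.347]'
python3 - <<'E'
from h import *
from scipy.spatial.transform import Rotation as Ro
p,d=cams.get_image('scene')
a=cv2.resize(p[160:300,160:325,::-1],None,fx=2.4,fy=2.4,interpolation=cv2.INTER_CUBIC)
o=get_obs();p,d=cams.get_image('wrist');c=cams.get_calibration('wrist')
M=np.eye(4);M[:3,:3]=Ro.from_rotvec(o['orientation']).as_matrix();M[:3,3]=o['ee_pos'];W=M@np.array(c['mount']);np.save('W1.npy',W)
b=cv2.resize(p[:,:,::-1],(396,297))
h=np.zeros((336,796,3),np.uint8);h[:,:396]=a[:336];h[:297,400:]=b
cv2.imwrite('pics/s1.png',h);print(o['ee_pos'])
E
```

```text
t: 4.53
ee_pos: [540.3, 184.1, 111.3]
orientation: [2.11, 2.327, 0.003]
ft_force: [-0.0, -0.1, 0.3]
width: 10.1
grasp_force: 0.0
[540.06340962 181.99957196 111.01785053]
```

View pics/s1.png

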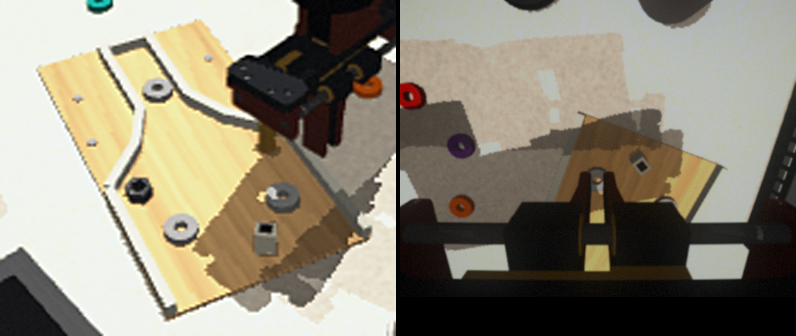

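```bash
cat >> h.py <<'E'
v=np.load('board.npy');c_,s_=np.cos(v[2]),np.sin(v[2])
def inv(p): d=np.array(p[:2])-v[:2];return np.array([c_*d[0]+s_*d[1],-s_*d[0]+c_*d[1]])
def wld(b): return np.array([c_*b[0]-s_*b[1]+v[0],s_*b[0]+c_*b[1]+v[1]])
E
python3 - <<'E'
from h import *
for n,px,z in [('old3',(241.5,217.5),16),('w',(160+157/2.4,160+90/2.4),16),('w2',(160+282/2.4,160+196/2.4),16),('w1',(160+181/2.4,160+229/2.4),16),('stopL',(160+107/2.4,160+49/2.4),20),('gate+',(160+144/2.4,160+107/2.4),20),('gate-',(160+181/2.4,160+93/2.4),20),('old1',(235,255),16),('old2',(278,242),16)]:
    print(n,inv(ray('scene',px,z)).round(1))
E
```

```text
old3 [-72.3  -2.3]
w [17.5  3.4]
w2 [-185.8  -43. ]
w1 [-179.7   62.3]
stopL [107.4  28. ]
gate+ [-6.6 28.5]
gate- [ -3.7 -16.4]
old1 [-178.1   62.6]
old2 [-187.2  -43.5]
```

```bash
python3 -m creep '[0,0,-0.035,0,0,0,-0.065,0,0,0,-0.085,0,0,0,-0.096,0,0,0,-0.1,0,0,0,-0.1,0,0.001,-0.008,-0.1,0,0.002,-0.018,-0.1,0,0.003,-0.03,-0.1,0,0.004,-0.042,-0.1,0]'
```

```text
t: 5.47
ee_pos: [545.2, 135.8, 11.7]
orientation: [2.115, 2.322, 0.002]
ft_force: [1.0, 1.3, 0.4]
width: 10.1
grasp_force: 0.3
```

```bash
python3 -m creep '[0.001,-0.012,0,0,0.002,-0.024,0,0,0.003,-0.036,0,0,0.004,-0.048,0,0,0.005,-0.06,0,0,0.006,-0.072,0,0,0.007,-0.083,0,0,0.008,-0.093,0,0,0.009,-0.101,0,0,0.0095,-0.107,0,0]'
python3 - <<'E'
from h import *
o=get_obs();print(inv(o['ee_pos']).round(1))
E
```

```text
t: 6.3
ee_pos: [554.1, 29.0, 10.7]
orientation: [2.116, 2.322, -0.0]
ft_force: [-0.2, 0.7, -0.2]
width: 9.9
grasp_force: 0.3
[-76.4  -7.9]
```

```bash
python3 -m creep '[0.0015,-0.0026,0,-0.087,0.003,-0.0056,0,-0.174,0.0043,-0.0097,0,-0.26,0.0053,-0.015,0,-0.347,0.0025,-0.0258,0,-0.347,0,-0.0365,0,-0.347,-0.003,-0.047,0,-0.347,-0.006,-0.058,0,-0.347,-0.0083,-0.0675,0,-0.347,-0.01,-0.0743,0,-0.347]'
python3 - <<'E'
from h import *
o=get_obs();print(inv(o['ee_pos']).round(1))
E
```

```text
t: 7.13
ee_pos: [543.4, -45.7, 10.7]
orientation: [-2.485, -1.922, 0.0]
ft_force: [-0.3, 0.4, 0.7]
width: 10.2
grasp_force: 0.4
[-1.4  0.5]
```

```bash
python3 -m creep '[0.001,0.006,0.005,0,0.001,0.008,0.04,0,0.001,0.01,0.075,0,0.02,0.04,0.085,-0.1,0.04,0.073,0.085,-0.21,0.06,0.106,0.085,-0.21,0.08,0.139,0.085,-0.21,0.1,0.17,0.085,-0.21,0.115,0.187,0.085,-0.21,0.115,0.187,0.085,-0.21]'
python3 - <<'E'
from h import *
p,d=cams.get_image('scene');o=get_obs()
cv2.imwrite('pics/s2.png',cv2.resize(p[160:300,160:325,::-1],None,fx=4,fy=4,interpolation=cv2.INTER_CUBIC))
print(o['ee_pos'],inv(o['ee_pos']).round(1))
E
```

```text
t: 7.97
ee_pos: [661.7, 147.4, 96.5]
orientation: [2.669, 1.656, 0.006]
ft_force: [-0.4, -0.4, 0.8]
width: 9.9
grasp_force: 0.0
[659.79491071 145.2911079   95.92625804] [-215.4   65.3]
```

View pics/s2.png

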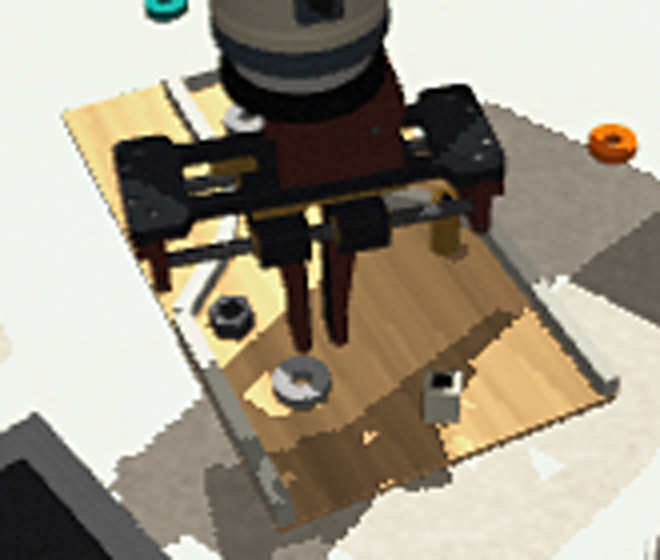

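The scene view shows the last washer at crop (301,383), still in place, and a washer deep in the slot at (245,120). The nut, standoff and coupler haven't moved.

```bash
python3 -m creep '[0,0,-0.03,0,0,0,-0.055,0,0,0,-0.075,0,0,0,-0.083,0,0,0,-0.085,0,0,0,-0.085,0]'
python3 - <<'E'
from h import *
o=get_obs();t=inv(o['ee_pos']);print(t.round(1))
x0=np.array(o['ee_pos'][:2])
# washer-centre path (board) and heading; tcp trails 26.2 mm behind
ws=[(-180,59.5,-12),(-170,57.4,-12),(-161,55.4,-12),(-153,53,-17),(-145,49.5,-22),(-136,45.7,-27),(-127,41,-27.5),(-117,35.8,-27.5),(-107,30.6,-27.5),(-97,25.4,-27.5),
(-87,20.2,-27.5),(-77,15,-27.5),(-68,10.4,-27.5),(-61,6.7,-27.5),(-56,4,-24),(-52,2,-18),(-49,1,-12),(-46,1,-6),(-42,1,0),(-35,1,0),(-25,1,0),(-14,1,0),(-3,1,0),(8,1,0),(17,1,0),(24,1,0)]
for i,(x,y,h) in enumerate(ws):
    a=np.radians(h);p=wld((x-26.2*np.cos(a),y-26.2*np.sin(a)))
    if i==10: x0=last
    if i==19: x0=last
    last=p;print(i,((p-x0)/1000).round(4),round(np.radians(h+12),3))
E
```

```text
t: 8.52
ee_pos: [658.4, 142.2, 10.7]
orientation: [-2.673, -1.65, 0.002]
ft_force: [0.7, -0.4, 0.8]
width: 10.1
grasp_force: 0.0
[-212.1   64.7]
0 [-0.0014 -0.0063] 0.0
1 [-0.006  -0.0154] 0.0
2 [-0.0101 -0.0236] 0.0
3 [-0.0125 -0.0319] -0.087
4 [-0.016 -0.04 ] -0.175
5 [-0.0201 -0.0492] -0.262
6 [-0.0268 -0.0569] -0.271
7 [-0.0343 -0.0653] -0.271
8 [-0.0419 -0.0737] -0.271
9 [-0.0494 -0.0821] -0.271
10 [-0.0075 -0.0084] -0.271
11 [-0.0151 -0.0168] -0.271
12 [-0.0218 -0.0243] -0.271
13 [-0.0271 -0.0302] -0.271
14 [-0.0322 -0.0333] -0.209
15 [-0.0374 -0.0351] -0.105
16 [-0.0415 -0.0364] 0.0
17 [-0.0448 -0.0382] 0.105
18 [-0.0484 -0.0412] 0.209
19 [-0.0018 -0.0068] 0.209
20 [-0.0043 -0.0165] 0.209
21 [-0.007  -0.0271] 0.209
22 [-0.0098 -0.0378] 0.209
23 [-0.0125 -0.0484] 0.209
24 [-0.0148 -0.0571] 0.209
25 [-0.0165 -0.0639] 0.209
```

```bash
python3 -m creep '[-0.0014,-0.0063,0,0,-0.006,-0.0154,0,0,-0.0101,-0.0236,0,0,-0.0125,-0.032,0,-0.087,-0.016,-0.04,0,-0.175,-0.02,-0.049,0,-0.262,-0.027,-0.057,0,-0.271,-0.0343,-0.0653,0,-0.271,-0.042,-0.0737,0,-0.271,-0.0494,-0.082,0,-0.271]'
python3 -m creep '[-0.0075,-0.0084,0,0,-0.015,-0.0168,0,0,-0.0218,-0.0243,0,0,-0.027,-0.03,0,0,-0.032,-0.033,0,0.062,-0.0374,-0.035,0,0.166,-0.0415,-0.0364,0,0.271,-0.0448,-0.0382,0,0.376,-0.0484,-0.0412,0,0.48]'
python3 - <<'E'
from h import *
o=get_obs();print(inv(o['ee_pos']).round(1))
E
```

```text
t: 9.35
ee_pos: [608.7, 59.8, 11.0]
orientation: [2.87, 1.277, 0.0]
ft_force: [0.9, 0.8, 0.4]
width: 9.8
grasp_force: 0.4
t: 10.1
ee_pos: [560.7, 19.4, 10.7]
orientation: [-2.48, -1.928, 0.0]
ft_force: [0.1, 0.4, 0.5]
width: 10.0
grasp_force: 0.3
[-68.6   0.9]
```

```bash
python3 -m creep '[-0.0018,-0.0068,0,0,-0.0043,-0.0165,0,0,-0.007,-0.027,0,0,-0.01,-0.038,0,0,-0.0125,-0.0484,0,0,-0.015,-0.057,0,0,-0.0165,-0.064,0,0,-0.0165,-0.064,0,0]'
python3 -m creep '[0.001,0.006,0.003,0,0.001,0.008,0.035,0,0.001,0.01,0.075,0,0.001,0.01,0.115,0,-0.02,-0.02,0.14,0,-0.04,-0.055,0.15,0,-0.055,-0.09,0.155,0,-0.065,-0.13,0.16,0,-0.075,-0.17,0.16,0,-0.085,-0.21,0.16,0]'
python3 -m creep '[-0.03,-0.03,0,0,-0.06,-0.06,0,0,-0.09,-0.09,0,0,-0.11,-0.12,0,0,-0.12,-0.16,0,0,-0.12,-0.2,0,0,-0.12,-0.24,0,0,-0.12,-0.24,0,0,-0.12,-0.24,0,0]'
python3 - <<'E'
from h import *
p,d=cams.get_image('top');q,_=cams.get_image('scene')
a=cv2.resize(p[120:245,180:345,::-1],(396,300),interpolation=cv2.INTER_CUBIC)
b=cv2.resize(q[160:300,160:325,::-1],(396,336),interpolation=cv2.INTER_CUBIC)
h=np.zeros((336,796,3),np.uint8);h[:300,:396]=a;h[:,400:]=b
cv2.imwrite('pics/f.png',h)
for t in boxes_of('scene','washer_a'): print(np.round(t['centre'],1),inv(ray('scene',t['centre'],16)).round(1))
E
```

```text
t: 10.77
ee_pos: [544.2, -46.0, 10.7]
orientation: [-2.488, -1.919, 0.001]
ft_force: [0.7, 0.5, 0.5]
width: 10.1
grasp_force: 0.0
t: 11.6
ee_pos: [459.6, -255.5, 171.8]
orientation: [2.483, 1.921, 0.001]
ft_force: [0.3, -0.3, 0.3]
width: 9.8
grasp_force: 0.0
t: 12.35
ee_pos: [339.9, -495.7, 170.6]
orientation: [2.487, 1.918, 0.0]
ft_force: [0.3, -0.1, -0.1]
width: 10.1
grasp_force: 0.0
[314.9 196.8] [ -88.6 -209. ]
[218.2 190.3] [54.3  9.1]
[339.  213.9] [-172.5 -226.6]
[370.6 214.3] [-209.9 -296.2]
[213.5 178.6] [108.6   1.2]
```

View pics/f.png

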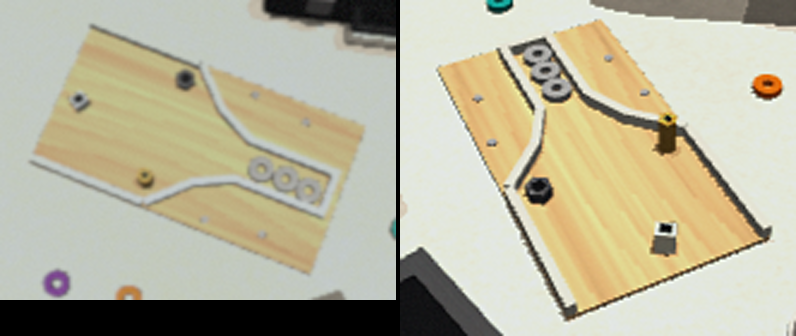

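All three washers lie flat in single file in the slot, at top crop (260,169), (285,179), (310,189). I'll check the rear washer's margin past the gate.

Run:
```python
from h import *
p,d=cams.get_image('top')
z=p[180:220,275:330]
for x in [(260,169),(285,179),(310,189)]: print(inv(ray('top',np.array(x)/2.4+[180,120],16)).round(1))
im=p[:,:,::-1].copy();f=10;c=cv2.resize(im[170:215,270:330],None,fx=f,fy=f,interpolation=cv2.INTER_CUBIC)
for b in [((0,-23),(0,23)),((115,-23),(115,23))]:
    q=[((proj('top',[*wld(k),6])[0]-[270,170]+.5)*f).astype(int) for k in b];cv2.line(c,tuple(map(int,q[0])),tuple(map(int,q[1])),(0,0,255),1)
cv2.imwrite('pics/g.png',c)
```

```text
[24.9 -2.2]
[59.4 -2.8]
[93.6 -3.3]
```

View pics/g.png

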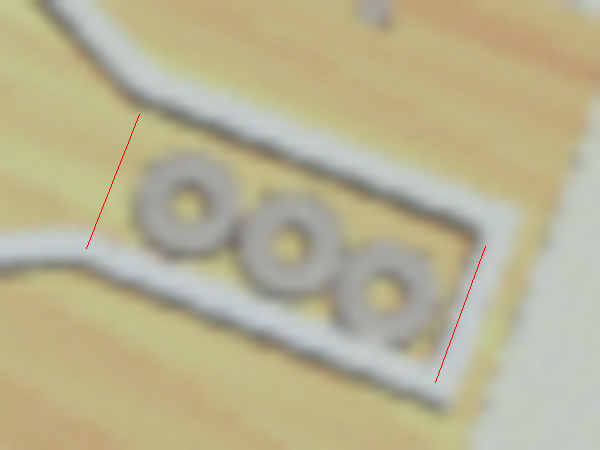

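The rear washer is about 8 mm past the gate line, and the others are deeper. Handing in.

```bash
python3 -c "
from workcell import ticket
print(ticket.close_job())"
```

```text
the job is handed in; nothing more can be done
None
```

All three washers lie flat in the slot past the gate, swept in one at a time by pushing only; the last pictures show the nut, standoff and coupler where they were, and I handed the job in just after 12 s on the robot's clock.

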